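# Close the casting box and nest the mixing bowls

## Robot

A 6-joint arm with a two-finger parallel gripper is mounted at the origin on the work surface. World frame = base frame: x ahead of the robot, y to its left, z up, the work surface at z = 0. Lengths are in m, angles in rad, forces in N, time in s.
With the tool pointing down it reaches from about 0.35 to 0.975 m from the base axis. Payload 7.1 kg.
Tool frame: the origin (TCP) lies midway between the tips of the shut fingers; the grasp point (between the pads) lies 19 mm behind it; z points along the fingers, y is the line along which they close (so a half turn about z gives the same grasp; the last joint's range is limited). The gripper opens to 88 mm and grips with 3 to 60 N. Pads are 20 mm wide; open, the fingers measure 115 mm over their backs; the gripper's body (75 mm by 178 mm) begins 61 mm behind the grasp point.
Start: joints at [-1.341, 0.423, 1.63, -0, 1.089, -0.019], TCP at [0.154, -0.606, 0.2] pointing down, gripper open.
Joint ranges: [-3, 3], [-0.9, 2.11], [0.09, 2.58], [-1.31, 4.45], [0.11, 2.69], [-2.54, 2.54]. Speed limits (rad/s): [2.39, 2.39, 3.01, 3.14, 3.14, 3.14].

## Interface

Orientations are given as a unit quaternion [w, x, y, z].
In Python, from station import move_pose, movel, movej, command_gripper, wait, inverse_kinematics, read_camera, camera_info, MotionError, job_done, get_time, get_joint_pos, get_qvel, get_effort, get_tcp_pos, get_ee_rot, get_ft_force, get_ft_torque, get_grip_width, get_finger_force gives the robot as it stands. Calls block until the motion is done:
- move_pose(position, orientation): joint-space move of the TCP to a pose.
- movel(position, frame=None, v=0.15, until_force=None): straight line of the TCP; frame=None keeps the orientation; v is the mean speed in m/s. With until_force (N) it stops when the force on the tool has changed by that much, and returns True; else False.
- movej(angles): joint-space move.
- command_gripper(opening): opening from 0.0 (shut) to 1.0 (fully open); the grip force is fixed at half the most; returns when the fingers have stopped.
- wait(seconds).
- inverse_kinematics(position, orientation): joint angles nearest the present ones, or None.
- read_camera(name): name is "side" or "top"; returns the picture (400x640x3 uint8, red, green, blue); there is no depth.
- camera_info(name): a dict with "intrinsics" (3x3 intrinsics, pixels), "T" (4x4, takes a point from camera to world coordinates). Camera axes: x right, y up, looking along -z (the intrinsics and any distortion apply to the point x, -y, -z); pixel columns grow to the right and rows downward; lengths in m; the calibration is good to about 2 mm. A picture is of the moment at which its call begins. camera_info takes no time and is no camera call.
A pose or a line that the arm cannot do raises MotionError and nothing moves.
- job_done(): hands the job in; it is judged then, once.
Readings, each from a call of its own:
- get_time(): time.
- get_joint_pos(): joint angles.
- get_qvel(): joint speeds.
- get_effort(): joint torques, N m.
- get_tcp_pos(): TCP position.
- get_ee_rot(): TCP orientation.
- get_ft_force(): force on the tool from outside, world axes, zero at the start.
- get_ft_torque(): the same for the moment, N m.
- get_grip_width(): opening from 0.0 (shut) to 1.0 (fully open).
- get_finger_force(): force on a finger pad.
Only numpy, scipy, OpenCV 4.12 (cv2) and the standard library are available. Lean on these libraries where they do the work, as an engineer would, in place of code of your own. Each camera call takes 0.05 s, during which the arm holds its last target. There are 200 camera calls.

## Task

Get the ornament casting box ready for the next pour: stand the yellow end gate upright on the box's open front with its hinge eye over the box's eye and its bolt dropped inside the cam's hook, push the red-headed hinge pin fully home through both eyes, and only then turn the cam lock clockwise half a turn to its stop so that its hook draws the bolt in and the gate sits flush against the box. Also clear the mixing bowls by nesting all that are on the bench, in size order, inside the largest one, all sitting level on the bench. Take care not to knock the finished plaster rosette lying in front of the box.

Things in the scene. Friction and masses are not known exactly. Their poses are not given: they have to be found in the camera images.
- frame: Casting box, fixed. Base board 15 thick; 3 brown walls to z 75: left y 50..68, right y -68..-50, back x 62..80; wall front ends at x -70; front open, with a ledge of base x -115..-70, y -145..70. Closed gate: its origin at (-82, -29.5, 15) here, same yaw. Green rubber mould inside, top z 48. Grey cam housing outside right wall. Origin: on the bench, inside the box; x to its back, y left, z up.
- frame_eye (a point): Centre of the vertical hole (11.5 diameter) in the box's steel hinge eye, on the eye's top face; eye 12 thick, y 72 to 108. At (-82, 90, 57) in the box's frame.
- frame_corner (a point): Middle of the right wall's front end face, (-70, -59, 50) in the box's frame, same axes. Above it at z 67 a brass spring plunger, 10 diameter, stands out 6 mm towards -x and takes about 5 N to press flush: it holds the gate 6 mm off there until the cam pulls it in.
- cam (a joint): Cam angle, rad: 0 to 0.3 open as found, grows clockwise from above, stop 3.19, locked beyond 2.9; 0.06 to 0.3 N m, stays as left. Vertical axis at (-15, -105) of the box. Steel disc radius 36, top z 53, with a brass spiral hook to z 61; open, its mouth faces the gate. Turning takes a cross pin that is under 24 mm from the axis and draws it to 12 mm; farther out it jams on the pin.
- cam_grip (a point): Middle of the cam's black bar grip, on its axis, z 88: bar 46 long, 14 thick, z 76 to 100, one end red. Site y runs along the bar, away from the red end, and turns with the cam: at 0 it is the box's y, so the red end points away from the box; locked, the red end points at the box. The bolt passes under the bar, top at z 72; the closed gate's top is at z 95, its inner face 55 mm from the axis.
- gate: Yellow gate board, 24 thick (x), 191 long (y), 80 high, 320 to 500 g, loose, standing on the bench at first; grip the middle of its top edge. Origin: centre of the board's underside; x out of the inner face (bolt side, faces into the box), y to the hinge end. Bolt 8 diameter out of the inner face at y -75.5, z 53.
- gate_eye (a point): Centre of the hole (11.5 diameter) in the gate's steel hinge eye, on its top face: (0, 119.5, 55) in the gate's frame; eye 12 thick, 24 wide in x, sticking out of the +y end to y 137.5. In place it lies 1 mm above the box's eye.
- bolt_pin (a point): Middle of the vertical cross pin (7 diameter, hanging down to z 39.5) at the bolt's end: (55, -75.5, 45.5) in the gate's frame. It drops into the open cam from above.
- gate_bolt_side (a point): Point on the gate's inner face: (12, -29.5, 35) in the gate's frame; meets frame_corner when the gate is closed.
- pin: Hinge pin, 80 g, loose, upright in the block at first. Steel shaft 10 diameter, 50 long, nose tapered over 9 to 4 diameter; collar 20 diameter at 50 to 56 above the tip, neck 14, red round knob 26 diameter at 72 to 96 above the tip: grip the knob. Origin: the tip; z to the knob. Home, the collar rests on the gate's eye, tip 20 above the bench.
- pin_shaft (a point): Point on the axis of the hinge pin's shaft, 37 above the tip; home, it lies between the two eyes.
- block: Fixed wooden tool block 150 x 50 x 56, origin under its centre. The pin stands in a loose 14 hole at (-50, 0), tip 6 above the bench; two modelling tools at (15, 0) and (50, 0), tops at z 101.
- bowl1: Grey open mixing bowl, loose, 260 g: height 66, outer radius 66 at the base, 85 at 30 up, 92 at the rim; wall 3.5, inner floor 6 up. Origin: centre of its underside. Largest, always there; the others go into it.
- bowl2: Blue open mixing bowl, loose, 180 g: height 65, outer radius 50 at the base, 63 at 29 up, 69 at the rim; wall 3.5, inner floor 6 up. Origin: centre of its underside. May be absent.
- bowl3: Orange open mixing bowl, loose, 110 g: height 62, outer radius 33 at the base, 42 at 28 up, 46 at the rim; wall 3.5, inner floor 6 up. Origin: centre of its underside. May be absent.
- bowl4: Green open mixing bowl, loose, 60 g: height 60, outer radius 17 at the base, 22 at 27 up, 24 at the rim; wall 3.5, inner floor 6 up. Origin: centre of its underside. May be absent.
- rosette_b: Finished white plaster rosette, 68 diameter, 25 thick, lying on the bench in front of the box: not to be knocked. Origin: underside centre.

How it is judged:
By the outcome, as a careful person would: the job done as asked, in the order asked, and still so for the second after the job is handed in, with the robot touching nothing.
Of bowl2, bowl3, bowl4 only 2 to 3 are there at a start; the rules pass over those that are not, and their reading is None.
At some moment in a run one of bowl1, bowl2, bowl3, bowl4 may be knocked a few centimetres aside while the robot is not near it.
It also fails if it takes over 192 s, if anything falls off the work surface, if the arm or the gripper's body presses on something with over 40 N, if the wrist force passes 120 N, or if a joint passes its speed limit or range.

## Working session

There is one attempt and no reset: what is moved stays moved. The work goes in short steps, each a Python script; the robot and the scene stay as the last script left them, time stands still between calls to the robot, and variables do not carry over. Pictures are saved under pics/ and viewed, at most 16 in all, crops included, and the job is handed in when it is done.

```bash
mkdir -p pics; ls; python3 - <<'E'
from station import *
import cv2
for n in("top","side"):
    cv2.imwrite(f"pics/{n}0.png",cv2.cvtColor(read_camera(n),cv2.COLOR_RGB2BGR))
    i=camera_info(n);print(n,i)
print(get_time())
E
```

```text
pics
top {'intrinsics': array([[490.85942714,   0.        , 316.7061273 ],
       [  0.        , 490.85942714, 203.77792539],
       [  0.        ,   0.        ,   1.        ]]), 'T': array([[-0.02519087,  0.99783023, -0.06082967,  0.4979166 ],
       [-0.99959084, -0.02431717,  0.01506104, -0.02813295],
       [ 0.01354915,  0.06118418,  0.99803453,  1.46607969],
       [ 0.        ,  0.        ,  0.        ,  1.        ]])}
side {'intrinsics': array([[402.22376181,   0.        , 320.74595328],
       [  0.        , 402.22376181, 199.75091717],
       [  0.        ,   0.        ,   1.        ]]), 'T': array([[-0.95337541,  0.22354636, -0.20273716,  0.36321131],
       [-0.30134249, -0.66872152,  0.67970893,  0.63424009],
       [ 0.01637176,  0.7091111 ,  0.70490667,  0.80308272],
       [ 0.        ,  0.        ,  0.        ,  1.        ]])}
0.1
```

View pics/top0.png

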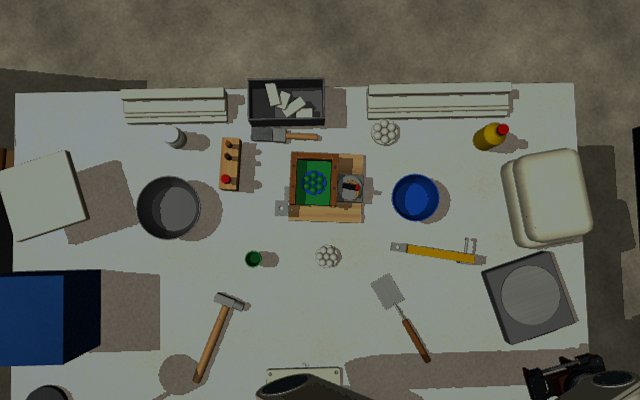

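View pics/side0.png

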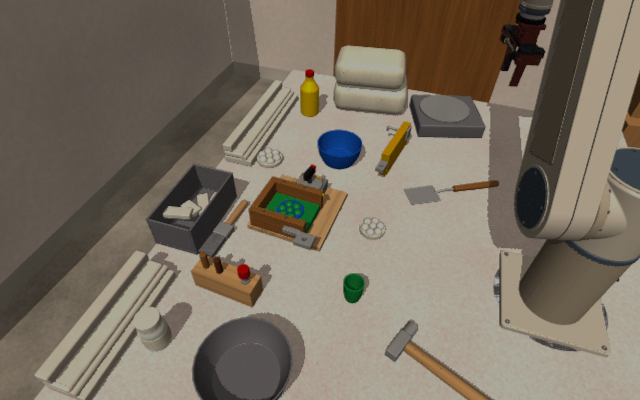

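```bash
cat > h.py <<'E'
import numpy as np,cv2
from station import *
def ray(n,uv):
    i=camera_info(n);K=i["intrinsics"];T=i["T"]
    d=np.linalg.inv(K)@[uv[0],uv[1],1.];d=T[:3,:3]@(d*[1,-1,-1]);return T[:3,3],d
def P(n,uv,z):
    o,d=ray(n,uv);return o+d*(z-o[2])/d[2]
def tri(a,b):
    (o1,d1),(o2,d2)=ray("top",a),ray("side",b)
    t=np.linalg.lstsq(np.c_[d1,-d2],o2-o1,rcond=None)[0]
    p,q=o1+t[0]*d1,o2+t[1]*d2;return (p+q)/2,np.linalg.norm(p-q)
def px(n,p):
    i=camera_info(n);T=i["T"];c=T[:3,:3].T@(np.array(p)-T[:3,3]);c=i["intrinsics"]@(c*[1,-1,-1]);return c[:2]/c[2]
def save(n,name,box=None,s=1):
    im=cv2.cvtColor(read_camera(n),cv2.COLOR_RGB2BGR)
    if box: im=im[box[1]:box[3],box[0]:box[2]]
    cv2.imwrite("pics/"+name,cv2.resize(im,None,fx=s,fy=s,interpolation=cv2.INTER_CUBIC));
E
python3 - <<'E'
from h import *
t=cv2.cvtColor(cv2.imread("pics/top0.png"),cv2.COLOR_BGR2RGB)
s=cv2.cvtColor(cv2.imread("pics/side0.png"),cv2.COLOR_BGR2RGB)
def crop(im,x0,y0,x1,y1,k): return cv2.resize(im[y0:y1,x0:x1],None,fx=k,fy=k,interpolation=cv2.INTER_CUBIC)
a=crop(t,270,145,370,225,4); a2=crop(t,385,230,485,270,4)
b=crop(s,245,160,345,260,4)[:400]; b2=crop(s,370,115,420,175,4)
W=np.zeros((560,800,3),np.uint8);W[:320,:400]=a;W[320:480,:400]=a2
W[:400,400:]=b
cv2.imwrite("pics/c1.png",cv2.cvtColor(W,cv2.COLOR_RGB2BGR))
cv2.imwrite("pics/c2.png",cv2.cvtColor(crop(s,370,115,420,175,8),cv2.COLOR_RGB2BGR))
E
```

```text
(no output)
```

View pics/c1.png

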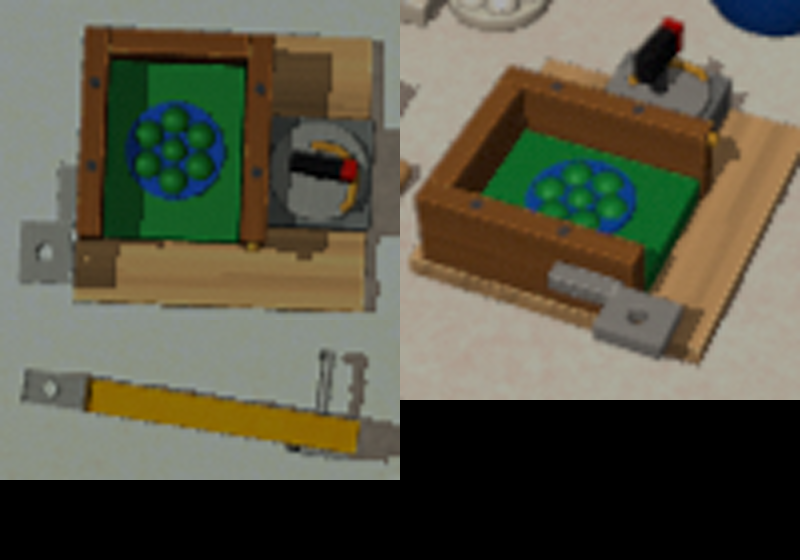

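```bash
cat >> h.py <<'E'
def kab(L,W):
    L,W=np.array(L)[:,:2],np.array(W)[:,:2];l,w=L.mean(0),W.mean(0)
    a,b=L-l,W-w;th=np.arctan2((a[:,0]*b[:,1]-a[:,1]*b[:,0]).sum(),(a*b).sum())
    c,s=np.cos(th),np.sin(th);R=np.array([[c,-s],[s,c]]);t=w-R@l
    return t,th,np.linalg.norm(L@R.T+t-W,axis=1)
def hsvmask(im,lo,hi):
    return cv2.inRange(cv2.cvtColor(im,cv2.COLOR_RGB2HSV),np.array(lo),np.array(hi))
def big(m,roi=None):
    if roi:
        k=np.zeros_like(m);k[roi[1]:roi[3],roi[0]:roi[2]]=255;m=m&k
    c,_=cv2.findContours(m,cv2.RETR_EXTERNAL,cv2.CHAIN_APPROX_NONE)
    return max(c,key=cv2.contourArea)
def place(pose,l):
    t,th=pose[:2];c,s=np.cos(th),np.sin(th)
    return np.array([t[0]+c*l[0]-s*l[1],t[1]+s*l[0]+c*l[1]])
E
python3 - <<'E'
from h import *
np.set_printoptions(precision=4,suppress=True)
t=cv2.cvtColor(cv2.imread("pics/top0.png"),cv2.COLOR_BGR2RGB)
s=cv2.cvtColor(cv2.imread("pics/side0.png"),cv2.COLOR_BGR2RGB)
# eye holes: dark/bright blobs refined by hand pixel from crop
cz=lambda x0,y0,c:(x0+(c[0]+.5)/4-.5,y0+(c[1]+.5)/4-.5)
bx=[cz(270,145,c) for c in[(84,27),(272,36),(78,239),(268,246),(44,252)]]
zs=[.075]*4+[.057]
L=[(.08,.068),(.08,-.068),(-.07,.068),(-.07,-.068),(-.082,.09)]
W=[P("top",p,z) for p,z in zip(bx,zs)];print(np.array(W));B=kab(L,W);print("box",B)
# check in side view: eye hole
sh=(245+(637-400+.5)/4-.5,160+(316+.5)/4-.5);print("eye tri",tri(bx[4],sh),"box eye",place(B,L[4]))
m=hsvmask(t,(18,150,120),(32,255,255));c=big(m,(380,230,490,275));r=cv2.minAreaRect(c);print(r)
q=cv2.boxPoints(r);Q=np.array([P("top",p,.08) for p in q]);print(Q,np.linalg.norm(np.diff(Q,axis=0),axis=1))
gh=P("top",cz(385,230,(50,388)),.055);print("gate hole",gh)
for n,im in(("top",t),("side",s)):
    m=hsvmask(im,(0,150,90),(8,255,255))|hsvmask(im,(172,150,90),(179,255,255));c,_=cv2.findContours(m,0,1)
    print(n,[(cv2.minEnclosingCircle(k),cv2.contourArea(k)) for k in c if cv2.contourArea(k)>15])
m=hsvmask(t,(105,150,60),(125,255,255));c=big(m,(380,160,450,230));e=cv2.minEnclosingCircle(c);print("blue",e,P("top",e[0],.065),e[1])
m=hsvmask(t,(50,100,30),(80,255,255));c=big(m,(235,240,270,275));e=cv2.minEnclosingCircle(c);print("green",e,P("top",e[0],.06))
m=hsvmask(t,(0,0,0),(179,90,125));c=big(m,(130,165,204,245));e=cv2.minEnclosingCircle(c);print("grey",e,P("top",e[0],.066))
print(get_ee_rot())
E
```

```text
[[ 0.7344  0.0216  0.075 ]
 [ 0.7249 -0.1125  0.075 ]
 [ 0.5829  0.0292  0.075 ]
 [ 0.5746 -0.1055  0.075 ]
 [ 0.5753  0.0545  0.057 ]]
box (array([ 0.6497, -0.0413]), np.float64(-0.06228862826361007), array([0.0007, 0.0017, 0.0021, 0.0012, 0.002 ]))
eye tri (array([0.5756, 0.0545, 0.0583]), np.float64(0.0007941417629802355)) box eye [0.5734 0.0536]
((440.58563232421875, 253.60452270507812), (66.75144958496094, 8.012866973876953), 9.039482116699219)
[[ 0.4391 -0.3001  0.08  ]
 [ 0.4613 -0.3045  0.08  ]
 [ 0.427  -0.49    0.08  ]
 [ 0.4049 -0.4854  0.08  ]] [0.0226 0.1886 0.0226]
gate hole [ 0.2285 -0.2692  0.055 ]
top [(((224.1999969482422, 178.0), 4.386444091796875), 47.5), (((502.9166564941406, 128.77777099609375), 5.228314399719238), 72.5)]
side [(((242.5, 271.5), 7.648629188537598), 120.5), (((309.1428527832031, 73.0), 4.344934463500977), 36.5)]
blue ((415.05230712890625, 197.224609375), 23.63711929321289) [ 0.5953 -0.332   0.065 ] 23.63711929321289
green ((252.81011962890625, 258.417724609375), 8.226056098937988) [0.4323 0.1364 0.06  ]
grey ((169.89041137695312, 210.0), 43.36188888549805) [0.5757 0.3687 0.066 ]
[-0.0007  0.9923  0.1241 -0.0001]
```

View pics/c2.png

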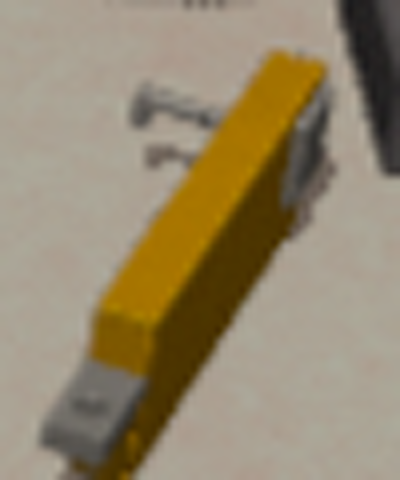

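```bash
cat >> h.py <<'E'
def Q(phi):  # tool down, closing line at angle phi (mod pi), nearest joint solution
    a=(phi+np.pi/2)/2;return np.array([0,np.cos(a),np.sin(a),0.])
def best(p,phi):
    o=[]
    for f in(phi,phi+np.pi):
        q=inverse_kinematics(np.array(p),Q(f))
        if q is not None:o.append((abs(q[5]),f))
    return Q(min(o)[1])
def st(tag=""): print(tag,"t",round(get_time(),2),"tcp",np.round(get_tcp_pos(),4),"w",round(get_grip_width()*88,1),"F",np.round(get_ft_force(),1),"q6",round(get_joint_pos()[5],2))
E
python3 - <<'E'
from h import *
cz=lambda x0,y0,c:(x0+(c[0]+.5)/4-.5,y0+(c[1]+.5)/4-.5)
gh=P("top",cz(385,230,(50,68)),.055);print("gate hole",gh)
g=(np.array([.4331,-.395]),-.183)
print(place(g,(0,.1195)),px("top",[*place(g,(.055,-.0755)),.05]),px("side",[*place(g,(.055,-.0755)),.05]))
d=gh[:2]-g[0];print(np.hypot(*d),-np.arctan2(d[0],d[1]))
q=best([*g[0],.15],g[1]);move_pose([*g[0],.15],q);st()
movel([*g[0],.047],v=.15);st()
command_gripper(0.0);st()
E
```

```text
gate hole [ 0.4550722  -0.27718881  0.055     ]
[ 0.45484665 -0.27749539] [466.30993997 238.41181298] [387.71546879 127.5265093 ]
0.11984262073700151 -0.18438514101958983
 t 1.43 tcp [ 0.4327 -0.3959  0.1502] w 88.0 F [-0.3 -0.2 -0.1] q6 -0.58
 t 2.26 tcp [ 0.4334 -0.3957  0.0476] w 88.0 F [ 1.  -0.7  0.7] q6 -0.58
 t 3.26 tcp [ 0.4332 -0.395   0.047 ] w 23.8 F [0.6 0.4 0. ] q6 -0.58
```

```bash
python3 - <<'E'
from h import *
eye=np.array([.5754,.0545]);yb=-.062
c,s=np.cos(yb),np.sin(yb);t=eye-np.array([[c,-s],[s,c]])@[-.082,.09];B=(t,yb);print("B",t)
th=yb-.04
g=(eye-.1195*np.array([-np.sin(th),np.cos(th)]),th);cam=place(B,(-.015,-.105))
print("gate",g,"pin-axis",np.hypot(*(place(g,(.055,-.0755))-cam)),"cam",cam,px("top",[*cam,.1]))
p=get_tcp_pos();movel([p[0],p[1],.18],v=.2)
q=best([*g[0],.18],th);move_pose([*g[0],.18],q);st()
movel([*g[0],.082],v=.1);st()
save("top","g1.png",(270,145,390,245),5)
E
```

```text
B [ 0.65166602 -0.04040782]
gate (array([ 0.56323212, -0.0643789 ]), -0.10200000000000001) pin-axis 0.01994685905937752 cam [ 0.63018901 -0.14427667] [350.39841681 185.46627935]
 t 5.41 tcp [ 0.5631 -0.0653  0.1798] w 23.9 F [ 0.1 -0.1 -4.6] q6 -0.03
 t 6.54 tcp [ 0.5634 -0.0644  0.0824] w 23.9 F [-1.2  0.4 -4.9] q6 -0.03
```

View pics/g1.png

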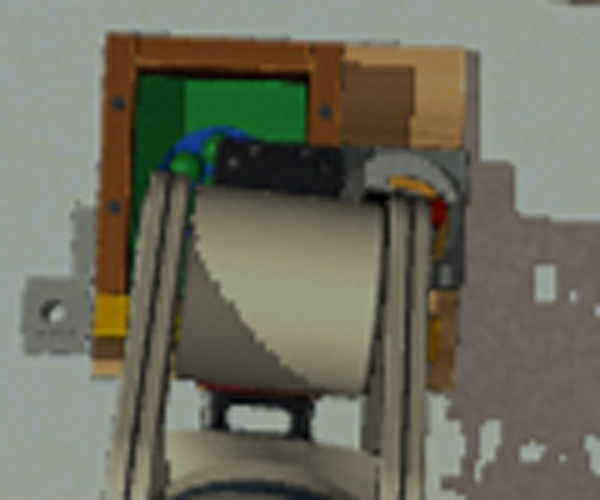

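```bash
python3 - <<'E'
from h import *
print(P("top",(270+53.5/5-.5,145+312.5/5-.5),.0904))
x,y,_=get_tcp_pos()
for z in(.075,.070,.066,.062,.059):
    h=movel([.56323,-.06438,z],v=.03,until_force=6);st(h)
    if h:break
save("top","g2.png",(270,145,390,245),5)
im=read_camera("side")[170:260,230:350];cv2.imwrite("pics/s2.png",cv2.cvtColor(cv2.resize(im,None,fx=6,fy=6,interpolation=2),cv2.COLOR_RGB2BGR))
E
```

```text
[0.57520848 0.05368297 0.0904    ]
False t 6.97 tcp [ 0.5633 -0.0644  0.0749] w 24.0 F [-0.1 -0.8 -5.7] q6 -0.03
False t 7.29 tcp [ 0.5632 -0.0644  0.0697] w 23.8 F [-0.   0.4 -5.1] q6 -0.03
False t 7.58 tcp [ 0.5632 -0.0644  0.0658] w 23.6 F [-0.1 -0.4 -4.1] q6 -0.03
True t 7.81 tcp [ 0.5636 -0.0645  0.0619] w 23.8 F [-0.6 -0.3  6.1] q6 -0.03
```

View pics/s2.png

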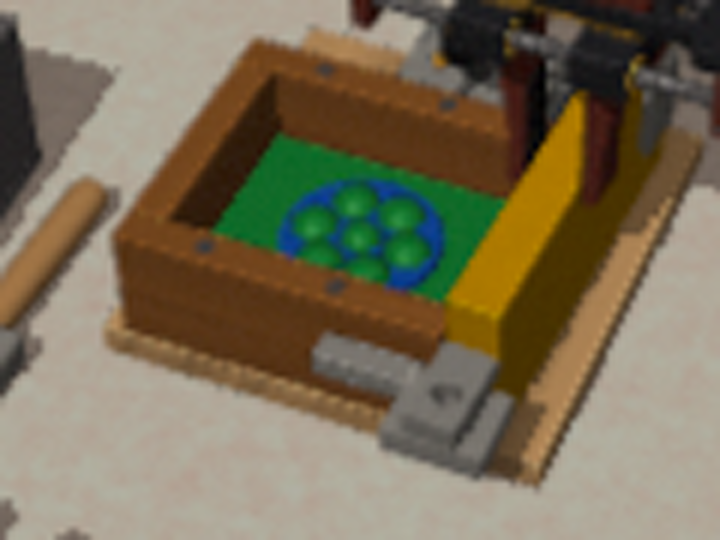

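```bash
python3 - <<'E'
from h import *
command_gripper(.45);st()
movel([.56323,-.06438,.16],v=.2);
# go over pin region (left/back) while looking
k,d=tri((224.2,178.0),(242.5,271.5));print("knob",k,d)
q=best([k[0],k[1],.2],-.06);move_pose([k[0],k[1],.2],q);st()
save("top","g3.png",(265,145,375,245),5)
im=read_camera("side")[170:260,230:350];cv2.imwrite("pics/s3.png",cv2.cvtColor(cv2.resize(im,None,fx=6,fy=6,interpolation=2),cv2.COLOR_RGB2BGR))
E
```

```text
t 8.38 tcp [ 0.5619 -0.0643  0.0607] w 39.9 F [-0.5 -0.   0.5] q6 -0.03
knob [0.65961256 0.20825376 0.09433774] 0.0012068702243837107
 t 10.16 tcp [0.6591 0.2069 0.1992] w 39.4 F [ 0.8 -0.1 -0.1] q6 0.35
```

View pics/g3.png

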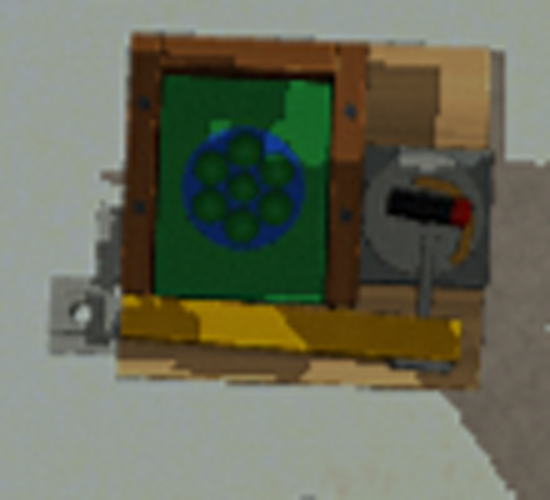

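View pics/s3.png

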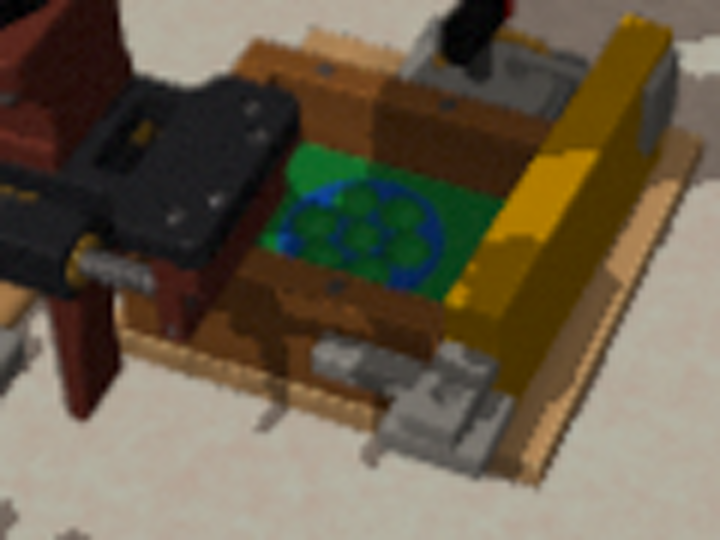

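```bash
python3 - <<'E'
from h import *
print("gate hole",P("top",(281.2,207.2),.07))
k=P("top",(224.2,178.0),.09);print(k)
qa=best([k[0],k[1],.13],-.06);qb=best([k[0],k[1],.13],-.06+np.pi/2)
command_gripper(.5)
move_pose([k[0],k[1],.13],qb);movel([k[0],k[1],.071],v=.1);command_gripper(0);st();command_gripper(.5)
movel([k[0],k[1],.13],v=.2);move_pose([k[0],k[1],.13],qa);movel([k[0],k[1],.071],v=.1);command_gripper(0);st()
movel([k[0],k[1],.19],v=.15);st()
E
```

```text
gate hole [0.57571525 0.05206571 0.07      ]
[0.66069246 0.20923408 0.09      ]
 t 13.17 tcp [0.6612 0.2092 0.0717] w 24.8 F [ 0.1 -1.1  3.9] q6 -1.22
 t 16.72 tcp [0.661  0.2094 0.0716] w 24.9 F [-1.4 -0.5  2.6] q6 0.35
 t 17.66 tcp [0.6599 0.209  0.1888] w 24.9 F [ 0.7 -0.  -0.8] q6 0.35
```

```bash
python3 - <<'E'
from h import *
e=np.array([.5756,.0537])
move_pose([*e,.19],best([*e,.19],-.062))
movel([*e,.142],v=.15);st()
h=movel([*e,.083],v=.03,until_force=8);st(h)
save("side","s4.png",(230,130,350,250),5)
E
```

```text
t 18.87 tcp [0.5761 0.0546 0.1417] w 25.0 F [-0.4  0.3 -0.9] q6 0.13
True t 20.57 tcp [0.5773 0.054  0.0858] w 25.0 F [0.9 1.4 2.6] q6 0.13
```

View pics/s4.png

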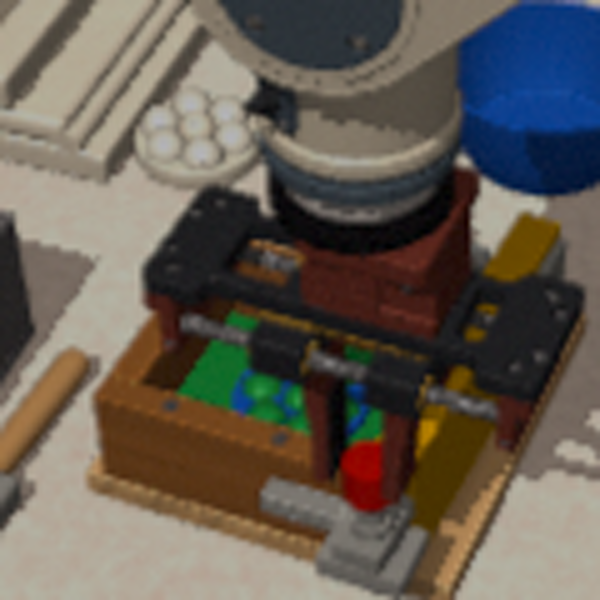

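```bash
python3 - <<'E'
from h import *
e=get_tcp_pos()
h=movel([e[0],e[1],.080],v=.03,until_force=15);st(h)
command_gripper(.45);movel([e[0],e[1],.078],v=.03,until_force=8);st()
movel([e[0],e[1],.2],v=.2);move_pose([.60,.25,.25],best([.6,.25,.25],-.06));st()
save("top","g5.png",(265,145,375,245),5)
s=read_camera("side");cv2.imwrite("pics/s5.png",cv2.cvtColor(s,cv2.COLOR_RGB2BGR))
t=read_camera("top");r=[]
for im in(t,s):
    m=hsvmask(im,(0,150,60),(8,255,255))|hsvmask(im,(172,150,60),(179,255,255));c,_=cv2.findContours(m,0,1)
    print([(cv2.minEnclosingCircle(k),cv2.contourArea(k)) for k in c if cv2.contourArea(k)>8])
E
```

```text
True t 20.83 tcp [0.5786 0.0548 0.0851] w 24.9 F [-2.5  1.2 11.2] q6 0.13
 t 21.69 tcp [0.577  0.0539 0.0777] w 39.6 F [ 1.  -1.  -0.6] q6 0.13
 t 23.27 tcp [0.5993 0.2489 0.2486] w 39.3 F [-0.6 -0.7 -0.4] q6 0.44
[(((279.875, 206.5), 4.155292510986328), 45.0), (((357.0, 187.0), 2.2361679077148438), 11.0), (((502.75, 129.0), 5.483028411865234), 80.5)]
[(((259.5, 237.0), 10.30786418914795), 50.5), (((281.21429443359375, 225.5), 5.9290947914123535), 43.5), (((303.3571472167969, 225.5), 7.016842365264893), 112.0), (((231.5, 227.0), 11.543496131896973), 38.0), (((187.0, 197.0), 7.810349941253662), 28.5), (((245.31944274902344, 179.27777099609375), 26.522859573364258), 618.0)]
```

View pics/g5.png

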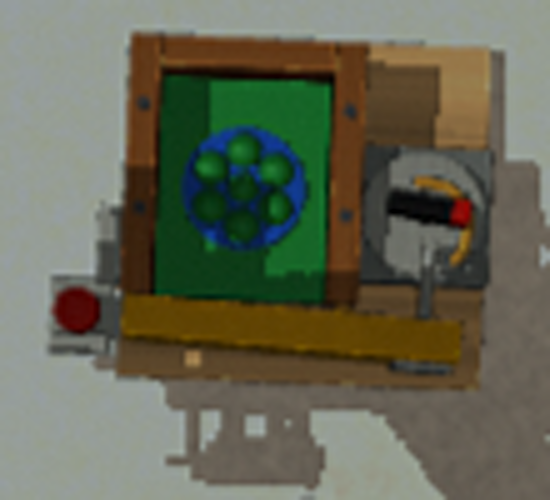

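```bash
cat >> h.py <<'E'
def turn(total,step=.25):
    d=0
    while d<total-1e-6:
        k=min(step,total-d);q=np.array(get_joint_pos(),float)
        if d==0:q0=q.copy()
        d+=k;q=q0.copy();q[5]+=d;movej(q)
        f=get_ft_force();m=get_ft_torque();print("turn %.2f F %s Mz %.2f w %.1f"%(d,np.round(f,1),m[2],get_grip_width()*88))
        if np.hypot(f[0],f[1])>35 or abs(m[2])>1.2:print("STOP");break
E
python3 - <<'E'
from h import *
print(tri((279.9,206.5),(303.4,225.5)))
c=P("top",(350.4,186.1),.1)[:2];print(c)
c=(c+[.6302,-.1443])/2
f=-.135
command_gripper(.36)
q=best([*c,.2],f);move_pose([*c,.2],q);st()
movel([*c,.110],v=.2);h=movel([*c,.079],v=.05,until_force=8);st(h)
command_gripper(0);st();print(get_ft_torque())
E
```

```text
(array([0.5762768 , 0.05377533, 0.10448104]), np.float64(0.00093185112813529))
[ 0.62840954 -0.14422877]
 t 25.27 tcp [ 0.6297 -0.1432  0.2002] w 31.3 F [-0.2 -0.6  0.4] q6 -0.11
False t 26.64 tcp [ 0.6294 -0.1443  0.079 ] w 31.4 F [-0.3  0.6 -0.1] q6 -0.11
 t 27.28 tcp [ 0.6293 -0.1442  0.079 ] w 0.4 F [ 0.2 -0.3 -0. ] q6 -0.11
[ 0.00471063 -0.09706228 -0.01148696]
```

```bash
python3 - <<'E'
from h import *
save("side","s6.png",(250,110,370,230),5)
E
```

```text
(no output)
```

View pics/s6.png

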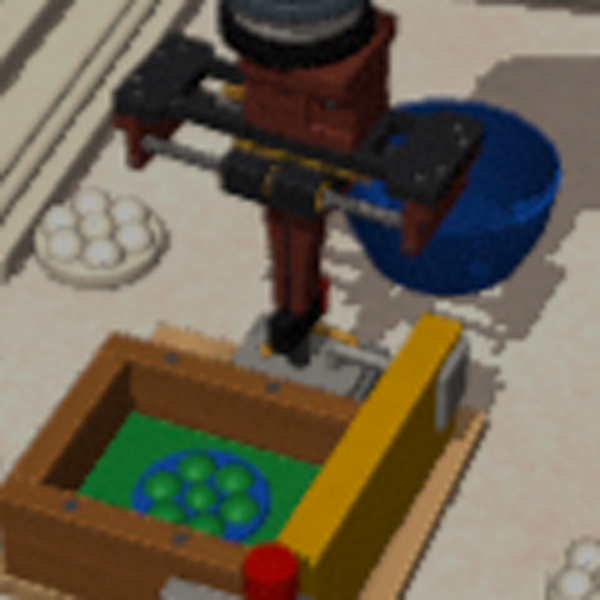

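```bash
python3 - <<'E'
from h import *
cam=get_tcp_pos()[:2]
f=lambda p:np.round((px("side",p)-[250,110])*5)
d=np.array([.135,.99])
print("tcp",f(get_tcp_pos()))
for z in(.076,.088,.1):
    print(z,"+y end",f([*(cam+.023*d),z]),"ctr",f([*cam,z]),"red",f([*(cam-.023*d),z]))
t=read_camera("side");
c0=cv2.cvtColor(cv2.imread("pics/side0.png"),cv2.COLOR_BGR2RGB)
m=cv2.inRange(c0,np.array([0,0,0]),np.array([45,45,45]))
k=big(m,(300,160,325,190));print("bar px0",cv2.boundingRect(k),px("side",[*cam,.088]))
m=hsvmask(c0,(0,150,60),(8,255,255))|hsvmask(c0,(172,150,60),(179,255,255));k=big(m,(300,155,325,190));print("red",cv2.boundingRect(k))
E
```

```text
tcp [297. 326.]
0.076 +y end [278. 356.] ctr [297. 330.] red [315. 306.]
0.088 +y end [278. 339.] ctr [297. 314.] red [315. 289.]
0.1 +y end [277. 322.] ctr [297. 297.] red [316. 272.]
bar px0 (304, 167, 10, 16) [309.3549403  172.73845966]
red (311, 165, 5, 4)
```

```bash
python3 - <<'E'
from h import *
print(get_finger_force(),get_grip_width())
command_gripper(.36);st()
c=get_tcp_pos()[:2]
h=movel([*c,.0745],v=.03,until_force=8);st(h)
command_gripper(0);st();print(get_finger_force())
E
```

```text
0.0 0.004320604174777678
 t 28.05 tcp [ 0.6293 -0.1443  0.079 ] w 32.0 F [ 0.6 -0.6 -0.5] q6 -0.11
False t 28.35 tcp [ 0.629  -0.1442  0.0741] w 31.5 F [ 0.7 -0.   0.6] q6 -0.11
 t 28.78 tcp [ 0.6301 -0.1443  0.0746] w 13.3 F [ 3.5 -0.2 -3. ] q6 -0.11
29.83012229204178
```

```bash
python3 - <<'E'
from h import *
turn(.75);st()
E
```

```text
turn 0.25 F [ 5.  -0.3 -4.5] Mz -0.03 w 13.4
turn 0.50 F [ 7.2 -2.  -5. ] Mz -0.02 w 13.2
turn 0.75 F [ 9.1 -3.9 -7.1] Mz -0.09 w 13.4
 t 29.83 tcp [ 0.6318 -0.1453  0.0747] w 13.4 F [ 9.1 -3.9 -7.1] q6 0.64
```

```bash
python3 - <<'E'
from h import *
movel([.6325,-.1465,.0745],v=.03);st()
turn(1.0,.25);st()
E
```

```text
t 30.09 tcp [ 0.6319 -0.1455  0.0746] w 13.4 F [1.  4.8 0.5] q6 0.64
turn 0.25 F [ 3.4 -1.2 -2.7] Mz -0.10 w 13.3
turn 0.50 F [ 4.5 -4.9 -4. ] Mz -0.00 w 13.1
turn 0.75 F [ 4.1 -7.5 -4.5] Mz -0.03 w 13.3
turn 1.00 F [ 2.9 -9.2 -4.3] Mz -0.04 w 13.4
 t 31.49 tcp [ 0.6323 -0.1477  0.0747] w 13.4 F [ 2.9 -9.2 -4.3] q6 1.63
```

```bash
python3 - <<'E'
from h import *
movel([.633,-.149,.0745],v=.03);st()
turn(.75,.25);st()
command_gripper(.36);c=get_tcp_pos()[:2]
movel([*c,.16],v=.2)
q=np.array(get_joint_pos(),float);q[5]-=np.pi;movej(q)
move_pose([.52,.15,.3],best([.52,.15,.3],-.06));save("top","g7.png",(265,145,375,245),5);st()
E
```

```text
t 31.77 tcp [ 0.6323 -0.148   0.0746] w 13.3 F [-0.3  5.3  1.3] q6 1.63
turn 0.25 F [ 0.8 -2.  -0.4] Mz -0.08 w 13.5
turn 0.50 F [-0.9 -5.3  1. ] Mz -0.08 w 13.3
turn 0.75 F [-2.9 -6.6  2.2] Mz -0.02 w 13.4
 t 32.81 tcp [ 0.631  -0.1493  0.0746] w 13.4 F [-2.9 -6.6  2.2] q6 2.37
 t 37.9 tcp [0.5202 0.1493 0.2995] w 31.8 F [ 0.1 -0.5  0.3] q6 0.32
```

View pics/g7.png

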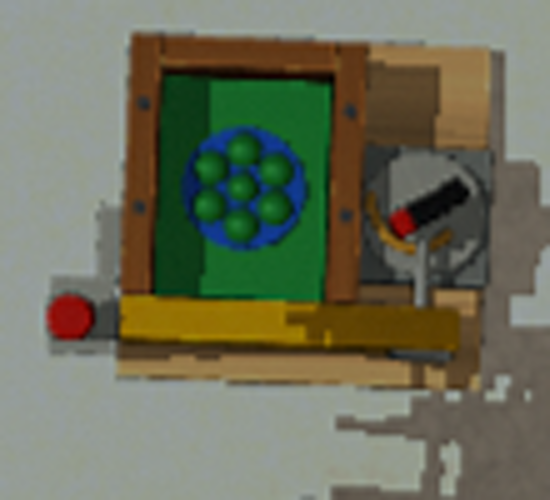

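```bash
python3 - <<'E'
from h import *
c=np.array([.6305,-.1455]);f=-.135-2.5+np.pi
move_pose([*c,.16],best([*c,.16],f));movel([*c,.11],v=.2);h=movel([*c,.0745],v=.05,until_force=8);st(h)
command_gripper(0);st()
turn(.75,.15);st()
E
```

```text
False t 40.46 tcp [ 0.6307 -0.1455  0.0746] w 31.5 F [ 0.3  0.9 -0.4] q6 -0.75
 t 40.9 tcp [ 0.6294 -0.1462  0.0747] w 13.4 F [-3.5 -3.   4.4] q6 -0.75
turn 0.15 F [ 0.9  0.2 -0.6] Mz -0.09 w 13.6
turn 0.30 F [ 0.7  0.9 -1.2] Mz -0.07 w 13.1
turn 0.45 F [1.6 0.3 0.1] Mz -0.16 w 13.0
turn 0.60 F [ 1.8  0.6 -1.4] Mz -0.13 w 12.9
turn 0.75 F [ 3.4  3.  -1.5] Mz 0.62 w 13.7
 t 42.23 tcp [ 0.6298 -0.1458  0.0749] w 13.7 F [ 3.4  3.  -1.5] q6 -0.01
```

```bash
python3 - <<'E'
from h import *
command_gripper(.36);c=get_tcp_pos()[:2];movel([*c,.2],v=.2)
move_pose([.35,-.5,.3],best([.35,-.5,.3],0));st()
t=read_camera("top");s=read_camera("side")
im=np.vstack([cv2.resize(t[145:245,130:450],None,fx=2.5,fy=2.5,interpolation=2),cv2.resize(s[150:290,200:520],None,fx=2.5,fy=2.5,interpolation=2)])
cv2.imwrite("pics/e8.png",cv2.cvtColor(im,cv2.COLOR_RGB2BGR))
cv2.imwrite("pics/top8.png",cv2.cvtColor(t,cv2.COLOR_RGB2BGR));cv2.imwrite("pics/side8.png",cv2.cvtColor(s,cv2.COLOR_RGB2BGR))
m=hsvmask(t,(105,150,60),(125,255,255));e=cv2.minEnclosingCircle(big(m,(380,150,470,240)));print("blue",e,P("top",e[0],.065))
m=hsvmask(t,(50,100,30),(80,255,255));e=cv2.minEnclosingCircle(big(m,(225,230,280,285)));print("green",e,P("top",e[0],.06))
p=[]
for im in(t,s):
    m=hsvmask(im,(0,150,60),(8,255,255))|hsvmask(im,(172,150,60),(179,255,255))
    e=cv2.minEnclosingCircle(big(m,(265,190,320,250)));print(e);p.append(e[0])
print("knob",tri(*p))
E
```

```text
t 45.2 tcp [ 0.3506 -0.4994  0.2995] w 31.6 F [-0.1  0.4 -0.1] q6 -0.98
blue ((415.05230712890625, 197.224609375), 23.63711929321289) [ 0.59527236 -0.33195822  0.065     ]
green ((252.875, 258.5), 8.262401580810547) [0.432077   0.13618558 0.06      ]
((278.79998779296875, 208.0), 4.386451244354248)
((305.0, 226.5), 6.800835609436035)
knob (array([0.57173522, 0.05671952, 0.10583733]), np.float64(0.00015535977464724478))
```

View pics/e8.png

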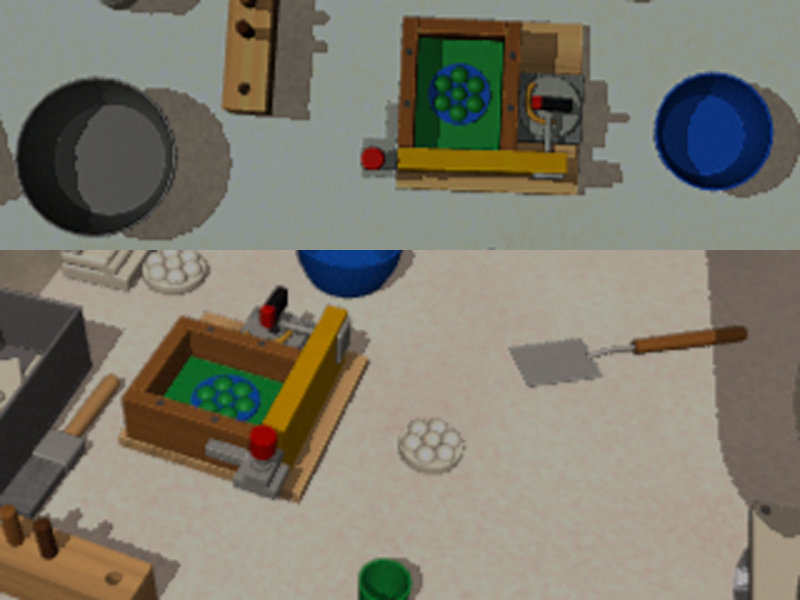

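```bash
cat >> h.py <<'E'
from scipy.spatial.transform import Rotation as R
def tilt(q,b):
    r=R.from_rotvec([0,b,0])*R.from_quat([q[1],q[2],q[3],q[0]]);x=r.as_quat();return np.array([x[3],*x[:3]])
def grey(t,g=(168,207)):
    x0,y0=int(g[0])-60,int(g[1])-60;k=cv2.resize(cv2.cvtColor(t,cv2.COLOR_RGB2GRAY)[y0:y0+120,x0:x0+120],None,fx=4,fy=4,interpolation=2)
    c=cv2.HoughCircles(cv2.GaussianBlur(k,(0,0),2),cv2.HOUGH_GRADIENT_ALT if 0 else cv2.HOUGH_GRADIENT,1,200,param1=120,param2=20,minRadius=116,maxRadius=136)[0][0]
    p=((c[0]+.5)/4-.5+x0,(c[1]+.5)/4-.5+y0);return p,c[2]/4,P("top",p,.066)
E
python3 - <<'E'
from h import *
t=cv2.cvtColor(cv2.imread("pics/top8.png"),cv2.COLOR_BGR2RGB)
print(grey(t),P("top",(168.2,207.4),.066))
b=np.array([.5953,-.332]);x=b[0]-.066+.0048
for f in(0,np.pi):
    q=tilt(Q(f),-.167);print(f,inverse_kinematics(np.array([x,b[1],.0294]),q),inverse_kinematics(np.array([.52,.37,.2]),q))
E
```

```text
((np.float32(168.25), np.float32(207.75)), np.float32(32.025), array([0.58222336, 0.3732698 , 0.066     ])) [0.58322407 0.37340469 0.066     ]
0 [-0.62663509  0.61056945  1.8151879   0.17682078  0.58735886 -0.76765281] [ 0.65231816  0.38346503  1.70416829 -0.12671774  0.92466737  0.72213043]
3.141592653589793 [-0.62663509  0.61056945  1.8151879   0.17682078  0.58735886  2.37393984] [ 0.65231816  0.38346503  1.70416829 -0.12671774  0.92466737 -2.41946223]
```

```bash
python3 - <<'E'
from h import *
t=read_camera("top");m=hsvmask(t,(105,150,60),(125,255,255));e=cv2.minEnclosingCircle(big(m,(380,150,470,240)));b=P("top",e[0],.065)[:2];print(b)
q=tilt(Q(0),-.167);x=b[0]-.066+.0048
command_gripper(.5)
move_pose([x,b[1],.12],q);h=movel([x,b[1],.0294],v=.1,until_force=6);st(h)
command_gripper(0);st()
movel([x,b[1],.23],v=.2);st()
im=read_camera("top");print(grey(im))
im=np.vstack([im,read_camera("side")])[:, :];cv2.imwrite("pics/b9.png",cv2.cvtColor(cv2.resize(im,(480,600)),cv2.COLOR_RGB2BGR))
E
```

```text
[ 0.59527236 -0.33195822]
False t 48.0 tcp [ 0.5345 -0.3323  0.03  ] w 44.2 F [-0.4 -0.1  0.5] q6 -0.77
 t 48.71 tcp [ 0.5344 -0.3321  0.0296] w 3.0 F [0.9 0.5 1.1] q6 -0.77
 t 49.86 tcp [ 0.5332 -0.3314  0.2285] w 3.1 F [ 0.4  0.2 -2.3] q6 -0.69
((np.float32(168.5), np.float32(208.0)), np.float32(32.2), array([0.58149376, 0.37256648, 0.066     ]))
```

View pics/b9.png

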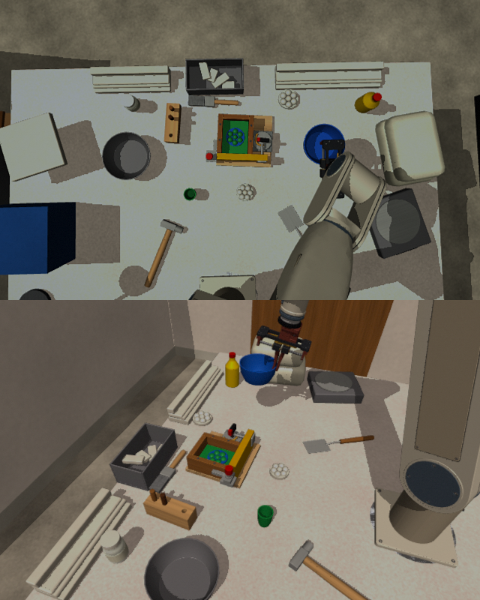

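```bash
python3 - <<'E'
from h import *
C=np.array([.582,.373]);q=tilt(Q(0),-.167);x=C[0]+.005-.0612
movel([x,0,.25],frame=q,v=.35) if False else move_pose([.533,0.,.26],q)
move_pose([x,C[1],.23],q);movel([x,C[1],.12],v=.15);st()
h=movel([x,C[1],.033],v=.05,until_force=5);st(h)
command_gripper(.18);st()
movel([x,C[1],.13],v=.1);st()
e=[.5735,.056];command_gripper(0)
move_pose([*e,.2],best([*e,.2],-.06));movel([*e,.13],v=.2);h=movel([*e,.085],v=.03,until_force=12);st(h)
movel([*e,.2],v=.2)
move_pose([.35,-.4,.3],best([.35,-.4,.3],0))
t=read_camera("top");s=read_camera("side")
im=np.vstack([cv2.resize(t[145:285,120:380],None,fx=2.2,fy=2.2,interpolation=2),cv2.resize(s[190:320,180:440],None,fx=2.2,fy=2.2,interpolation=2)])
cv2.imwrite("pics/e10.png",cv2.cvtColor(im,cv2.COLOR_RGB2BGR))
m=hsvmask(t,(105,150,60),(125,255,255));k=cv2.minEnclosingCircle(big(m,(120,150,220,260)));print("blue",k,P("top",k[0],.071))
m=hsvmask(t,(50,100,30),(80,255,255));k=cv2.minEnclosingCircle(big(m,(225,230,280,285)));print("green",k,P("top",k[0],.06))
p=[]
for im in(t,s):
    m=hsvmask(im,(0,150,60),(8,255,255))|hsvmask(im,(172,150,60),(179,255,255))
    k=cv2.minEnclosingCircle(big(m,(265,190,320,250)));p.append(k[0])
print("knob",tri(*p),get_time())
E
```

```text
t 53.5 tcp [0.5266 0.3733 0.1209] w 3.2 F [-0.2 -0.4 -1.8] q6 0.75
True t 55.05 tcp [0.5255 0.373  0.0357] w 3.5 F [-1.9  0.6  5.3] q6 0.78
 t 55.48 tcp [0.5245 0.3721 0.0342] w 15.7 F [ 0.3 -0.1 -0.1] q6 0.78
 t 56.59 tcp [0.5253 0.3726 0.1292] w 15.7 F [ 0.6  0.  -0.4] q6 0.74
True t 59.89 tcp [0.5749 0.0557 0.0942] w 0.2 F [ 0.5 -1.6  5.4] q6 0.14
blue ((168.0, 206.0), 24.596847534179688) [0.58690879 0.37250845 0.071     ]
green ((252.81011962890625, 258.417724609375), 8.226056098937988) [0.43231472 0.13636582 0.06      ]
knob (array([0.57304224, 0.05760227, 0.10568587]), np.float64(0.0013450908646237061)) 62.55
```

View pics/e10.png

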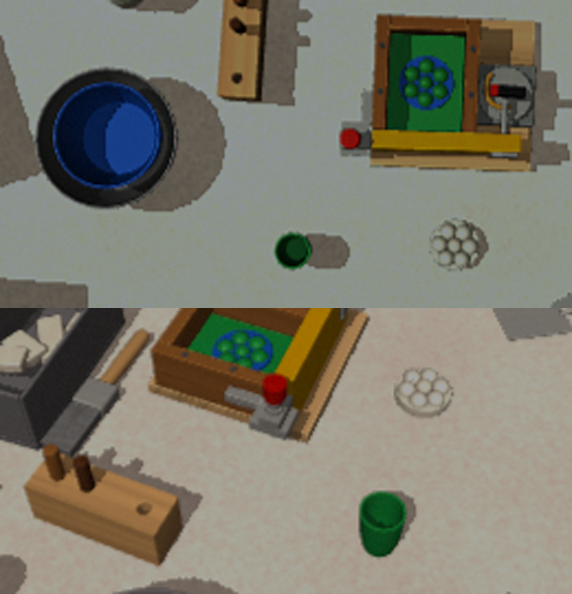

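```bash
python3 - <<'E'
from h import *
g=np.array([.4323,.1364]);b=np.array([.586,.3725])
command_gripper(.9)
move_pose([*g,.14],best([*g,.14],0));h=movel([*g,.024],v=.15,until_force=6);st(h)
command_gripper(0);st()
movel([*g,.2],v=.2);st()
t=read_camera("top");m=hsvmask(t,(105,150,60),(125,255,255));k=cv2.minEnclosingCircle(big(m,(100,130,240,280)));print("blue",k,P("top",k[0],.071))
b=P("top",k[0],.071)[:2] if 22<k[1]<27 else b
move_pose([*b,.2],best([*b,.2],0));movel([*b,.08],v=.15);h=movel([*b,.033],v=.05,until_force=4);st(h)
command_gripper(.72);st();movel([*b,.2],v=.15)
move_pose([.4,-.3,.3],best([.4,-.3,.3],0));st()
t=read_camera("top");s=read_camera("side")
im=np.vstack([cv2.resize(t[145:285,120:380],None,fx=2.2,fy=2.2,interpolation=2),cv2.resize(s[260:400,150:410],None,fx=2.2,fy=2.2,interpolation=2)])[:600]
cv2.imwrite("pics/e11.png",cv2.cvtColor(im,cv2.COLOR_RGB2BGR))
E
```

```text
False t 66.77 tcp [0.4328 0.1364 0.0245] w 79.0 F [-0.4  0.5  0.1] q6 0.28
 t 67.38 tcp [0.4324 0.1365 0.0242] w 46.0 F [-1.   0.2  3.9] q6 0.28
 t 68.42 tcp [0.4315 0.1362 0.199 ] w 46.1 F [ 0.3  0.7 -0.8] q6 0.28
blue ((168.1774139404297, 206.27420043945312), 24.635059356689453) [0.5861178  0.37201286 0.071     ]
True t 71.32 tcp [0.5852 0.3717 0.0361] w 45.7 F [-1.8 -0.1  4.1] q6 0.55
 t 71.81 tcp [0.5849 0.3712 0.0355] w 63.3 F [-0.4  0.3 -0.5] q6 0.55
 t 75.55 tcp [ 0.4005 -0.2996  0.2999] w 63.0 F [-0.1 -0.   0.5] q6 -0.67
```

View pics/e11.png

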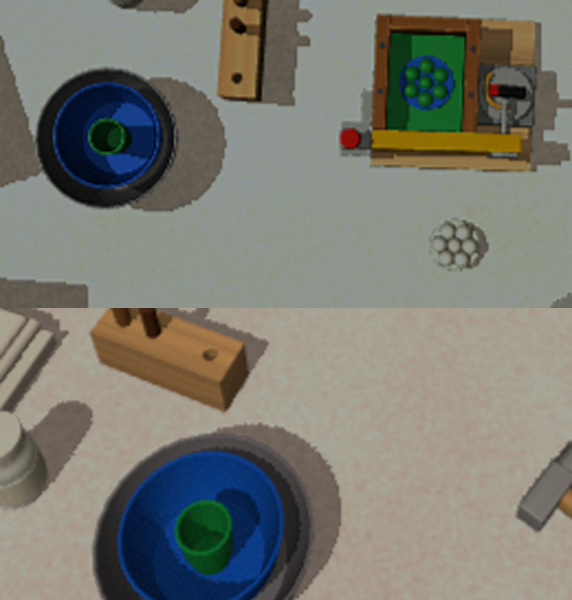

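```bash
python3 -c "
from station import *
print(job_done())"
```

```text
the job is handed in; nothing more can be done
None
```

The job is handed in after about 76 s of the 192 s allowed: the gate stands flush on the box, the hinge pin is fully home, the cam was then turned to its stop, and the blue and green bowls (orange absent) are nested in the grey one. The last pictures showed the rosette undisturbed; the verdict itself was not returned.

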